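# Set out the optics for a lens change

### The arm

A 6-joint arm with a two-finger parallel gripper is mounted at the origin on the work surface. World frame = base frame: x ahead of the robot, y to its left, z up, the work surface at z = 0. Lengths are in m, angles in rad, forces in N, time in s.
With the tool pointing down it reaches from about 0.3 to 0.775 m from the base axis. Payload 14.6 kg.
Tool frame: the origin (TCP) lies midway between the tips of the shut fingers; the grasp point (between the pads) lies 19 mm behind it (ctrl.hold_point_z is the distance from the TCP to the grasp point, in m); z points along the fingers, x is the direction in which the jaws open and shut, and the axes are right-handed (so a half turn about z gives the same grasp; the last joint's range is limited). The gripper opens to 94 mm and grips with 3 to 60 N. Pads are 16 mm wide; open, the fingers measure 119 mm over their backs; the gripper's body (75 mm by 177 mm) begins 78 mm behind the grasp point.
Start: joints at [-1.209, 0.3, 1.521, -0, 1.321, -0.067], TCP at [0.229, -0.5, 0.205] pointing down, gripper open.
Joint ranges: [-3.03, 3.03], [-0.79, 2.21], [0.23, 2.52], [-1.04, 4.18], [0, 3.07], [-2.55, 2.55]. Speed limits (rad/s): [2.22, 2.22, 2.57, 3.14, 3.14, 3.14].

### API

Orientations are given as [roll, pitch, yaw] about the fixed x, y, z axes, in that order (R = Rz(yaw) Ry(pitch) Rx(roll)).
In Python, from station import ctrl, viewer, ticket, nets gives the robot as it stands.
- The arm moves only by the tool carry_out, never from a script. Its argument "commands" is one flat list of numbers, 7 for each row, row after row: the closure, from -1 (fully open) to 1 (shut), so that 0 is half open, then the shift along the world's x, y, z in cm, then the turn, a rotation vector about the world's x, y, z in rad. In form: [gripper, tx, ty, tz, ax, ay, az, gripper, tx, ty, tz, ax, ay, az, ...]. A call has 1 to 12 rows; each row is the pose to reach, as a shift and turn from the pose measured when the call began; what a row does not reach only later rows make up. A row lasts 1/12 s, in which the tool goes at most 41.7 mm and 7.16 degrees, less where a joint would pass 70% of its speed; a pose out of reach is approached as far as the arm can. A call with a gripper value outside its range is refused whole. The fingers move at their own pace and stop on an object; "force" is the grip in N (left out, the last holds). Time passes only in rows, so rows that repeat a pose let the fingers close. It gives the time, the measured TCP pose, the force and the opening at its end, in the units of the state.
- ctrl.get_obs(): the state, without advancing time (a new reading comes with each control period).
- viewer.camera(name): name is "scene" or "top"; returns (picture, depth): 400x640x3 uint8, blue, green, red; 400x640 float32, m along the optical axis (not along the pixel's ray), 0 where there is no reading.
- viewer.camera_info(name): a dict with "fx", "fy", "cx", "cy" (pixels), "R" (3x3) and "t" (3): a world point X has camera coordinates R X + t. Camera axes: x right, y down, z forward; pixel columns grow to the right and rows downward; lengths in m; the calibration is good to about 2 mm. A picture is of the moment at which its call begins. camera_info takes no time and is no camera call.
- ticket.hand_in(): hands the job in, once; it reports no verdict.
Trained networks look in the newest picture that a camera, given by its name, has taken for a name from the list of things; names that differ only in an ending like _2 or _b are one class to them, and where a whole thing is asked for, a point or a joint stands for the part that bears it (a point fixed in the world has none). Each returns a list of dicts, best first, with "confidence" (0 to 1); they miss things now and then, are a little off and sometimes report something else, mostly with a low value. They report only what shows in the picture. A call takes as long as a camera call.
- nets.silhouettes(camera, thing): "region" (400x640 bool, what is visible of it) and "extent" ([left, top, right, bottom] in pixels, round what is visible of it).
The state is a dict: "time_s": time; "qpos": joint angles; "joint_vel": joint speeds; "tau": joint torques, N m; "ee_pos": TCP position; "eef_rot": TCP orientation; "force": force on the tool from outside, world axes, zero at the start; "moment": the same for the moment, N m; "grip_width": finger opening in m.
Only numpy, scipy, OpenCV 4.12 (cv2) and the standard library are available. Lean on these libraries where they do the work, as an engineer would, in place of code of your own. Each camera call takes 0.05 s, during which the arm holds its last target. There are 200 camera calls.

### The job

Set out the optics on the tray for the lens change, each standing upright on the middle of its own pad: the tall objective on the end pad next to the dropper bottle, the eyepiece on the end pad next to the tissue box, and the short objective on the pad between them. Then put the dust cap flat and centred on top of the short objective. Never let any of the four tip over on the way.

Things in the scene. Friction and masses are not known exactly. Their poses are not given: they have to be found in the camera images.
- tall_objective_mid (a point): (Sizes in mm.) Tall microscope objective, loose, standing upright on the bench: bare steel cylinder of diameter 32 up to 55 high, then a cone to a nose of diameter 22 with a small lens on top; 75 high in all, about 180 g. The point is its centre, half-way up (37.5 above its flat foot); z is up along its axis.
- short_objective_mid (a point): (Sizes in mm.) Short wide microscope objective, loose, standing upright on the bench: bare steel drum of diameter 50 up to 36 high, bevelled to a flat top of diameter 44 with a large lens; 42 high, about 220 g. The point is its centre, half-way up (21 above its foot); z is up along its axis.
- eyepiece_mid (a point): (Sizes in mm.) Eyepiece, loose, standing upright on its narrow steel tube (diameter 30, 22 high); above that a black barrel of diameter 36 that widens from 45 high to 40 at the top, with a lens 22 across in the top; 56 high in all, about 110 g. The point is its centre, half-way up (28 above its foot); z is up along its axis.
- dust_cap_mid (a point): (Sizes in mm.) Dust cap, loose, lying flat on the bench: black plastic disc with a ribbed rim and no lens, diameter 45, 18 high, flat below, about 30 g. The point is its centre, half-way up (9 above its underside); z is up along its axis.
- pad_a: (Sizes in mm.) Fixed round black rubber pad, diameter 60, 3 thick, lying on the flat aluminium tray (tray 120 x 400, its top 8 above the bench). Its origin is at the centre of its underside, so its top is 3 above the origin. The three pads are alike and form a row about 80 mm from one to the next (a little uneven); which of the three is pad_a, pad_b or pad_c in the row changes from start to start.
- pad_b: (Sizes in mm.) Fixed round black rubber pad, diameter 60, 3 thick, lying on the flat aluminium tray (tray 120 x 400, its top 8 above the bench). Its origin is at the centre of its underside, so its top is 3 above the origin. The three pads are alike and form a row about 80 mm from one to the next (a little uneven); which of the three is pad_a, pad_b or pad_c in the row changes from start to start.
- pad_c: (Sizes in mm.) Fixed round black rubber pad, diameter 60, 3 thick, lying on the flat aluminium tray (tray 120 x 400, its top 8 above the bench). Its origin is at the centre of its underside, so its top is 3 above the origin. The three pads are alike and form a row about 80 mm from one to the next (a little uneven); which of the three is pad_a, pad_b or pad_c in the row changes from start to start.
- bottle: (Sizes in mm.) Fixed amber dropper bottle, diameter 36, 75 high (black cap and rubber teat on top), standing on the tray at one end of the row of pads, beyond the end pad (about 85 mm from its centre). Its origin is at the centre of its underside. Which end of the tray it stands at changes.
- tissues: (Sizes in mm.) Fixed cardboard lens-tissue box, 62 x 50, 40 high, with a paper slip rising 14 mm from a slot in its top, standing on the tray at the other end of the row of pads (about 85 mm from the end pad's centre). Its origin is at the centre of its underside.

How it is judged:
At the end, for the whole second after the job is handed in: Tall objective on the pad by the bottle, eyepiece on the pad by the tissue box, short objective on the pad between: each upright within 0.1 rad, its axis within 15 mm of the pad's centre. Dust cap flat on top of the short objective, within 10 mm of its axis. All at rest ((horizontal distance between tall_objective_mid and pad_a below 0.015 m or horizontal distance between tall_objective_mid and pad_b below 0.015 m or horizontal distance between tall_objective_mid and pad_c below 0.015 m) and (horizontal distance between short_objective_mid and pad_a below 0.015 m or horizontal distance between short_objective_mid and pad_b below 0.015 m or horizontal distance between short_objective_mid and pad_c below 0.015 m) and (horizontal distance between eyepiece_mid and pad_a below 0.015 m or horizontal distance between eyepiece_mid and pad_b below 0.015 m or horizontal distance between eyepiece_mid and pad_c below 0.015 m) and horizontal distance between tall_objective_mid and bottle below 0.14 m and horizontal distance between eyepiece_mid and tissues below 0.14 m and horizontal distance between short_objective_mid and tall_objective_mid below 0.13 m and horizontal distance between short_objective_mid and eyepiece_mid below 0.13 m and horizontal distance between dust_cap_mid and short_objective_mid below 0.01 m and z of dust_cap_mid in the frame of short_objective_mid between 0.026 and 0.034 m and height (world z) of tall_objective_mid between 0.0435 and 0.0535 m and angle between each of tall_objective_mid, short_objective_mid, eyepiece_mid, dust_cap_mid's own z axis and vertical below 0.1 rad and linear speed of each of tall_objective, short_objective, eyepiece, dust_cap below 0.02 m/s and height (world z) of short_objective_mid between 0.027 and 0.037 m and height (world z) of eyepiece_mid between 0.034 and 0.044 m); the robot touches nothing.
It fails at once if the tall objective tips over (more than 0.8 rad) (angle between tall_objective_mid's own z axis and vertical above 0.8 rad).
It fails at once if the short objective tips over (more than 0.8 rad) (angle between short_objective_mid's own z axis and vertical above 0.8 rad).
It fails at once if the eyepiece tips over (more than 0.8 rad) (angle between eyepiece_mid's own z axis and vertical above 0.8 rad).
It fails at once if the dust cap tips over (more than 0.8 rad) (angle between dust_cap_mid's own z axis and vertical above 0.8 rad).
It also fails if it takes over 102 s, if anything falls off the work surface, if the arm or the gripper's body presses on something with over 40 N, if the wrist force passes 120 N, or if a joint passes its speed limit or range.

## Working session

There is one attempt and no reset: what is moved stays moved. The work goes in short steps, Python scripts to look and compute and a tool call to move; the robot and the scene stay as the last step left them, time stands still between calls to the robot, and variables do not carry over. Pictures are saved under pics/ and viewed, about 12 in all and at most 16, crops included, and the job is handed in when it is done.

Besides the shell and the picture viewer there is one more tool, called after ">>>" by a JSON object that holds its "name" and its "arguments". carry_out: Moves the arm, as the interface text tells. Its arguments: {"type":"object","properties":{"commands":{"type":"array","items":{"type":"number"}},"force":{"type":"number"}},"required":["commands"]}

```bash
ls; mkdir -p pics
cat > h.py <<'E'
import numpy as np, cv2
from station import ctrl, viewer, ticket, nets
def world(cam, depth, mask):
    K=viewer.camera_info(cam); v,u=np.nonzero(mask&(depth>0)); z=depth[v,u]
    P=np.c_[(u-K['cx'])/K['fx']*z,(v-K['cy'])/K['fy']*z,z]
    return (P-K['t'])@np.asarray(K['R'])
E
python3 - <<'E'
from h import *
for c in ['scene','top']:
    im,d=viewer.camera(c); cv2.imwrite(f'pics/{c}0.png',im); np.save(f'pics/{c}0.npy',d)
    K=viewer.camera_info(c); print(c,K['fx'],np.round(-np.asarray(K['R']).T@K['t'],3))
    for n in ['tall_objective_mid','short_objective_mid','eyepiece_mid','dust_cap_mid','pad_a','bottle','tissues']:
        for r in nets.silhouettes(c,n)[:4]:
            W=world(c,d,r['region'])
            if len(W)==0: continue
            zt=np.percentile(W[:,2],95); T=W[W[:,2]>zt-.006]
            mm=lambda A:(np.round((A.max(0)+A.min(0))/2*1000)[:2])
            print(n,round(r['confidence'],2),r['extent'],'ztop',round(zt*1000),'topmid',mm(T),'allmid',mm(W),'size',np.round(1000*np.ptp(W,axis=0)),'med',np.round(1000*np.median(T,axis=0)))
E
```

```text
pics
scene 398.25802187411546 [ 1.389 -0.033  0.559]
tall_objective_mid 0.67 [170.2, 186.9, 185.1, 220.9] ztop 74 topmid [ 564. -373.] allmid [ 568. -373.] size [25. 29. 77.] med [ 566. -373.   74.]
short_objective_mid 0.68 [276.4, 178.5, 294.2, 201.9] ztop 43 topmid [ 467. -136.] allmid [ 469. -136.] size [46. 46. 45.] med [ 472. -137.   42.]
eyepiece_mid 0.76 [328.0, 172.7, 338.7, 196.2] ztop 57 topmid [438.   1.] allmid [438.   1.] size [42. 36. 58.] med [444.   2.  56.]
dust_cap_mid 0.67 [220.4, 181.9, 241.2, 192.7] ztop 19 topmid [ 431. -278.] allmid [ 431. -278.] size [43. 42. 19.] med [ 433. -278.   17.]
pad_a 0.84 [309.0, 221.8, 336.7, 239.1] ztop 12 topmid [644. -30.] allmid [644. -30.] size [60. 56.  6.] med [647. -30.  11.]
pad_a 0.79 [383.0, 226.8, 409.4, 243.6] ztop 13 topmid [655. 135.] allmid [655. 135.] size [60. 59.  7.] med [657. 134.  11.]
pad_a 0.58 [343.3, 226.7, 368.6, 240.7] ztop 12 topmid [646.  52.] allmid [646.  52.] size [61. 57.  7.] med [648.  51.  11.]
bottle 0.56 [420.0, 209.5, 441.1, 238.4] ztop 75 topmid [656. 215.] allmid [623. 226.] size [101.  58. 
[... 1115 characters left out ...]
.] allmid [442.  -1.] size [36. 37. 12.] med [442.  -0.  58.]
pad_a 0.83 [277.5, 163.2, 309.0, 187.0] ztop 16 topmid [649.  50.] allmid [649.  50.] size [56. 58. 13.] med [649.  51.  13.]
pad_a 0.6 [319.7, 163.4, 341.0, 187.7] ztop 16 topmid [646. -31.] allmid [646. -31.] size [58. 58. 13.] med [645. -32.  13.]
pad_a 0.22 [305.6, 255.0, 328.7, 273.2] ztop 61 topmid [442.  -1.] allmid [442.  -1.] size [36. 37. 12.] med [441.  -0.  58.]
bottle 0.62 [213.6, 162.7, 231.7, 177.7] ztop 83 topmid [655. 213.] allmid [653. 212.] size [35. 33. 68.] med [654. 213.  83.]
tissues 0.96 [353.9, 149.8, 382.5, 180.8] ztop 54 topmid [ 666. -118.] allmid [ 669. -120.] size [75. 65. 67.] med [ 666. -118.   50.]
```

View pics/top0.png

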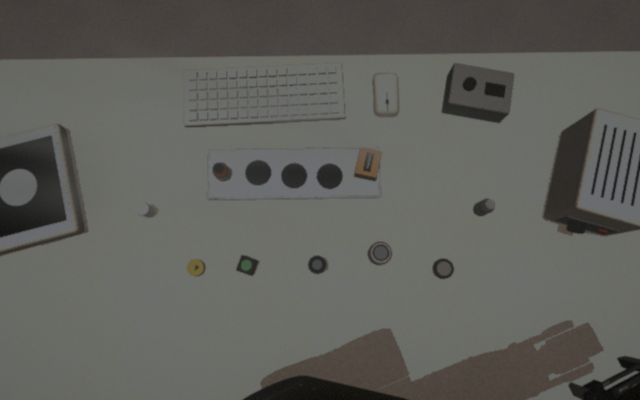

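View pics/scene0.png

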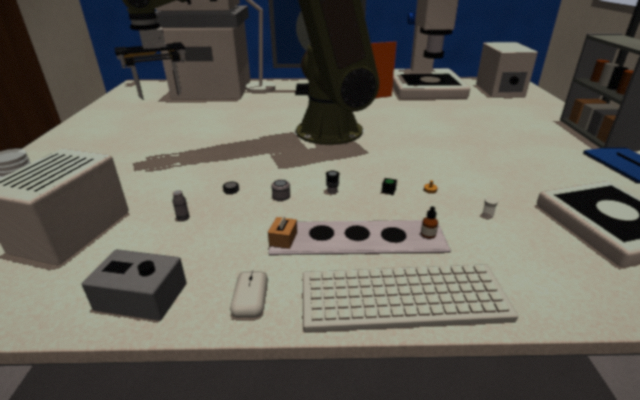

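Run:
```python
from h import *
o=ctrl.get_obs(); print(o, ctrl.hold_point_z)
```

```text
{'time_s': 0.8, 'qpos': array([-1.20856423e+00,  2.99869839e-01,  1.52100576e+00,  3.29895257e-06,
        1.32065919e+00, -6.66344419e-02]), 'joint_vel': array([-0.00135417, -0.00078434,  0.00042379, -0.00120468, -0.00012272,
       -0.00109502]), 'tau': array([-9.29158086e-04, -5.31631279e+01, -3.52895880e+01,  7.08141178e-02,
        2.12585810e-02, -1.27620956e-05]), 'ee_pos': array([ 0.2286928 , -0.50019884,  0.20545969]), 'eef_rot': array([ 3.14159199e+00, -5.79484885e-05, -1.14193060e+00]), 'force': array([0.21250352, 0.02897467, 0.02604931]), 'moment': array([-0.00369652, -0.00357989,  0.04341838]), 'grip_width': 0.09366826281528881} 0.0188
```

Both views agree: the bottle is at +y (top px 222,172), the tissue box at -y (368,165), and the pads at (258,172), (294,175) and (329,176). Tall is at (487,205), short at (380,253), eyepiece at (317,264) and cap at (443,268). The green, yellow and white items are distractors. The measured heights match the given sizes.

>>> {"name": "carry_out", "arguments": {"commands": [-1, 33.6, 12.6, -8.5, 0, 0, 1.142, -1, 33.6, 12.6, -8.5, 0, 0, 1.142, -1, 33.6, 12.6, -8.5, 0, 0, 1.142, -1, 33.6, 12.6, -8.5, 0, 0, 1.142, -1, 33.6, 12.6, -8.5, 0, 0, 1.142, -1, 33.6, 12.6, -8.5, 0, 0, 1.142, -1, 33.6, 12.6, -8.5, 0, 0, 1.142, -1, 33.6, 12.6, -8.5, 0, 0, 1.142, -1, 33.6, 12.6, -8.5, 0, 0, 1.142, -1, 33.6, 12.6, -8.5, 0, 0, 1.142, -1, 33.6, 12.6, -8.5, 0, 0, 1.142, -1, 33.6, 12.6, -8.5, 0, 0, 1.142], "force": 15}}

```text
time_s: 1.8
ee_pos: [0.5643, -0.3744, 0.1204]
eef_rot: [-3.142, 0.0, -0.002]
force: [0.8, -0.2, 0.8]
grip_width: 0.0937
```

>>> {"name": "carry_out", "arguments": {"commands": [-1, 0.1, 0, -2, 0, 0, 0, -1, 0.1, 0, -4.5, 0, 0, 0, -1, 0.1, 0, -7, 0, 0, 0, -1, 0.1, 0, -9, 0, 0, 0, -1, 0.1, 0, -10, 0, 0, 0, -1, 0.1, 0, -10, 0, 0, 0, 0, 0.1, 0, -10, 0, 0, 0, 0.1, 0.1, 0, -10, 0, 0, 0, 0.2, 0.1, 0, -10, 0, 0, 0, 0.3, 0.1, 0, -10, 0, 0, 0, 0.4, 0.1, 0, -10, 0, 0, 0, 0.6, 0.1, 0, -10, 0, 0, 0], "force": 15}}

```text
time_s: 2.8
ee_pos: [0.5654, -0.3744, 0.0208]
eef_rot: [3.141, -0.0, -0.002]
force: [0.7, -0.3, -0.2]
grip_width: 0.0573
```

>>> {"name": "carry_out", "arguments": {"commands": [0.6, 0, 0, 0, 0, 0, 0, 0.6, 0, 0, 0, 0, 0, 0, 0.6, 0, 0, 0, 0, 0, 0, 0.6, 0, 0, 0.5, 0, 0, 0, 0.6, 0, 0, 1.5, 0, 0, 0, 0.6, 0, 0, 3, 0, 0, 0, 0.6, 0, 0, 5, 0, 0, 0, 0.6, 0, 0, 7, 0, 0, 0, 0.6, 0, 0, 9, 0, 0, 0, 0.6, 0, 0, 11, 0, 0, 0, 0.6, 0, 0, 12, 0, 0, 0, 0.6, 0, 0, 12, 0, 0, 0], "force": 25}}

```text
time_s: 3.8
ee_pos: [0.5662, -0.375, 0.144]
eef_rot: [3.139, -0.004, -0.002]
force: [-0.5, -0.7, -3.2]
grip_width: 0.0315
```

>>> {"name": "carry_out", "arguments": {"commands": [0.6, 0.2, 1, 0, 0, 0, 0, 0.6, 0.5, 3, 0, 0, 0, 0, 0.6, 0.9, 5.5, 0, 0, 0, 0, 0.6, 1.3, 8, 0, 0, 0, 0, 0.6, 1.8, 10.5, 0, 0, 0, 0, 0.6, 2.2, 13, 0, 0, 0, 0, 0.6, 2.7, 15.5, 0, 0, 0, 0, 0.6, 3.1, 18, 0, 0, 0, 0, 0.6, 3.6, 20.5, 0, 0, 0, 0, 0.6, 4, 22.5, 0, 0, 0, 0, 0.6, 4.3, 24, 0, 0, 0, 0, 0.6, 4.5, 25, 0, 0, 0, 0]}}

```text
time_s: 4.8
ee_pos: [0.6111, -0.1229, 0.143]
eef_rot: [3.139, -0.002, -0.0]
force: [-0.9, 0.3, -2.2]
grip_width: 0.0316
```

>>> {"name": "carry_out", "arguments": {"commands": [0.6, 0.2, 1, 0, 0, 0, 0, 0.6, 0.5, 3, 0, 0, 0, 0, 0.6, 0.9, 5.5, 0, 0, 0, 0, 0.6, 1.3, 8, 0, 0, 0, 0, 0.6, 1.8, 10.5, 0, 0, 0, 0, 0.6, 2.2, 13, 0, 0, 0, 0, 0.6, 2.7, 15.5, 0, 0, 0, 0, 0.6, 3.1, 18, 0, 0, 0, 0, 0.6, 3.6, 20.5, 0, 0, 0, 0, 0.6, 4, 22.5, 0, 0, 0, 0, 0.6, 4.3, 24, 0, 0, 0, 0, 0.6, 4.5, 25, 0, 0, 0, 0]}}

```text
time_s: 5.8
ee_pos: [0.6561, 0.1284, 0.1425]
eef_rot: [3.139, -0.002, 0.0]
force: [0.5, -0.2, -1.2]
grip_width: 0.0315
```

```bash
cat >> h.py <<'E'
def look(tag,things,cams=('scene','top')):
    for c in cams:
        im,d=viewer.camera(c); cv2.imwrite(f'pics/{c}_{tag}.png',im)
        for n in things:
            for r in nets.silhouettes(c,n)[:3]:
                W=world(c,d,r['region'])
                if len(W)<5: continue
                lo,hi=np.percentile(W*1000,[2,98],axis=0)
                T=W[W[:,2]>np.percentile(W[:,2],95)-.006]*1000
                print(c,n,round(r['confidence'],2),'lo',np.round(lo),'hi',np.round(hi),'topmid',np.round((T.max(0)+T.min(0))/2)[:2])
    o=ctrl.get_obs(); print(o['time_s'],o['ee_pos'],o['eef_rot'],o['grip_width'],o['force'])
E
python3 - <<'E'
from h import *
look('t1',['tall_objective_mid','pad_a'])
cv2.imwrite('pics/v3.png',cv2.resize(cv2.imread('pics/scene_t1.png')[100:260,280:520],None,fx=3,fy=3))
E
```

```text
scene pad_a 0.81 lo [621.  25.   9.] hi [674.  77.  13.] topmid [646.  51.]
scene pad_a 0.79 lo [631. 108.   9.] hi [681. 159.  13.] topmid [656. 133.]
scene pad_a 0.76 lo [617. -57.   8.] hi [672.  -4.  13.] topmid [643. -31.]
top pad_a 0.98 lo [618. -57.   8.] hi [670.  -9.  17.] topmid [644. -32.]
top pad_a 0.83 lo [621.  23.   8.] hi [674.  76.  16.] topmid [648.  50.]
6.1 [0.65607296 0.12590723 0.14299879] [ 3.13903885e+00 -2.16981791e-03 -1.48813129e-03] 0.03115673292715319 [-0.74747239  0.2900763  -2.49305627]
```

View pics/v3.png

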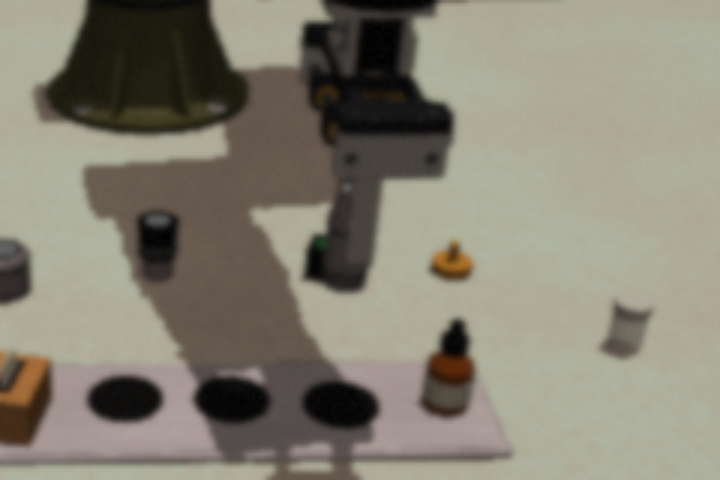

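Run:
```python
from h import *
K=viewer.camera_info('scene');R=np.asarray(K['R']);C=-R.T@K['t']
for u,v in [(280+345/3,100+288/3),(280+328/3,100+284/3),(280+364/3,100+284/3)]:
    r=R.T@np.array([(u-K['cx'])/K['fx'],(v-K['cy'])/K['fy'],1]); s=(0.67-C[0])/r[0]; print(C+s*r)
```

```text
[0.67       0.12562193 0.12227912]
[0.67       0.11330878 0.12573352]
[0.67       0.13877434 0.12540101]
```

>>> {"name": "carry_out", "arguments": {"commands": [0.6, 0, 0.3, -1, 0, 0, 0, 0.6, 0, 0.75, -2.5, 0, 0, 0, 0.6, 0, 0.75, -4, 0, 0, 0, 0.6, 0, 0.75, -5.5, 0, 0, 0, 0.6, 0, 0.75, -7, 0, 0, 0, 0.6, 0, 0.75, -8.5, 0, 0, 0, 0.6, 0, 0.75, -9.5, 0, 0, 0, 0.6, 0, 0.75, -10, 0, 0, 0, 0.6, 0, 0.75, -10.2, 0, 0, 0, 0.6, 0, 0.75, -10.2, 0, 0, 0, 0.6, 0, 0.75, -10.2, 0, 0, 0, 0.6, 0, 0.75, -10.2, 0, 0, 0]}}

```text
time_s: 7.1
ee_pos: [0.6565, 0.1334, 0.0419]
eef_rot: [3.139, -0.004, -0.002]
force: [0.4, 0.7, -2.3]
grip_width: 0.0311
```

>>> {"name": "carry_out", "arguments": {"commands": [0.6, 0, 0, -0.4, 0, 0, 0, 0.6, 0, 0, -0.6, 0, 0, 0, 0.6, 0, 0, -0.75, 0, 0, 0, 0.6, 0, 0, -0.85, 0, 0, 0, 0.6, 0, 0, -0.92, 0, 0, 0, 0.6, 0, 0, -0.98, 0, 0, 0, 0.6, 0, 0, -1.03, 0, 0, 0, 0.6, 0, 0, -1.03, 0, 0, 0]}}

```text
time_s: 7.77
ee_pos: [0.657, 0.1334, 0.0341]
eef_rot: [3.139, -0.005, -0.002]
force: [-8.8, -2.4, 19.0]
grip_width: 0.0313
```

>>> {"name": "carry_out", "arguments": {"commands": [0.4, 0, 0, 0.1, 0, 0, 0, 0.3, 0, 0, 0.1, 0, 0, 0, 0.2, 0, 0, 0.1, 0, 0, 0, 0, 0, 0, 0.1, 0, 0, 0, -0.3, 0, 0, 0.1, 0, 0, 0, -0.5, 0, 0, 0.1, 0, 0, 0, -0.5, 0, 0, 2, 0, 0, 0, -0.5, 0, 0, 5, 0, 0, 0, -0.5, 0, 0, 8, 0, 0, 0, -0.5, 0, 0, 11, 0, 0, 0, -0.5, 0, 0, 13, 0, 0, 0, -0.5, 0, 0, 13, 0, 0, 0]}}

```text
time_s: 8.77
ee_pos: [0.6586, 0.1336, 0.1694]
eef_rot: [3.14, -0.012, -0.001]
force: [0.1, -0.5, 0.9]
grip_width: 0.0707
```

Run:
```python
from h import *
look('t2',['tall_objective_mid','eyepiece_mid'])
```

```text
scene tall_objective_mid 0.95 lo [652. 117.  13.] hi [674. 146.  86.] topmid [658. 132.]
scene eyepiece_mid 0.52 lo [431. -17.   2.] hi [458.  16.  57.] topmid [443.  -1.]
scene eyepiece_mid 0.34 lo [636. 107.   8.] hi [684. 162.  13.] topmid [658. 135.]
top eyepiece_mid 0.48 lo [424. -17.  53.] hi [455.  17.  61.] topmid [440.  -0.]
9.0667 [0.65652477 0.13331172 0.16259067] [ 3.13887911e+00 -2.82131972e-03 -1.51457245e-03] 0.0703915623845327 [ 0.88062711  0.28253379 -1.06843572]
```

>>> {"name": "carry_out", "arguments": {"commands": [-1, -3, -2, 0, 0, 0, 0, -1, -6, -4, -0.5, 0, 0, 0, -1, -9, -6, -1, 0, 0, 0, -1, -12, -8, -2, 0, 0, 0, -1, -15, -10, -3, 0, 0, 0, -1, -18, -12, -4, 0, 0, 0, -1, -20.5, -13, -4.8, 0, 0, 0, -1, -21.5, -13.3, -4.8, 0, 0, 0, -1, -21.5, -13.3, -4.8, 0, 0, 0, -1, -21.5, -13.3, -4.8, 0, 0, 0, -1, -21.5, -13.3, -4.8, 0, 0, 0]}}

```text
time_s: 9.98
ee_pos: [0.4424, 0.0005, 0.1147]
eef_rot: [3.139, -0.003, -0.001]
force: [-0.7, -0.0, -0.1]
grip_width: 0.094
```

>>> {"name": "carry_out", "arguments": {"commands": [-1, 0, 0, -2, 0, 0, 0, -1, 0, 0, -4, 0, 0, 0, -1, 0, 0, -6, 0, 0, 0, -1, 0, 0, -8, 0, 0, 0, -1, 0, 0, -9.5, 0, 0, 0, -1, 0, 0, -9.9, 0, 0, 0, -1, 0, 0, -9.9, 0, 0, 0]}}

```text
time_s: 10.57
ee_pos: [0.4424, 0.0009, 0.0148]
eef_rot: [3.139, -0.001, -0.001]
force: [-0.0, 0.4, -0.4]
grip_width: 0.0939
```

>>> {"name": "carry_out", "arguments": {"commands": [0, 0, 0, 0, 0, 0, 0, 0, 0, 0, 0, 0, 0, 0, 0.1, 0, 0, 0, 0, 0, 0, 0.1, 0, 0, 0, 0, 0, 0, 0.2, 0, 0, 0, 0, 0, 0, 0.2, 0, 0, 0, 0, 0, 0, 0.3, 0, 0, 0, 0, 0, 0, 0.4, 0, 0, 0, 0, 0, 0, 0.5, 0, 0, 0, 0, 0, 0, 0.5, 0, 0, 0, 0, 0, 0, 0.5, 0, 0, 0, 0, 0, 0, 0.5, 0, 0, 0, 0, 0, 0], "force": 20}}

```text
time_s: 11.57
ee_pos: [0.4423, 0.0009, 0.0148]
eef_rot: [3.139, -0.001, -0.001]
force: [-0.0, -0.2, -0.1]
grip_width: 0.038
```

>>> {"name": "carry_out", "arguments": {"commands": [0.5, 0, 0, 0, 0, 0, 0, 0.5, 0, 0, 0, 0, 0, 0, 0.5, 0, 0, 0.4, 0, 0, 0, 0.5, 0, 0, 1.2, 0, 0, 0, 0.5, 0, 0, 2.5, 0, 0, 0, 0.5, 0, 0, 4.5, 0, 0, 0, 0.5, 0, 0, 6.5, 0, 0, 0, 0.5, 0, 0, 8.5, 0, 0, 0, 0.5, 0, 0, 9.5, 0, 0, 0, 0.5, 0, 0, 10, 0, 0, 0, 0.5, 0, 0, 10, 0, 0, 0]}}

```text
time_s: 12.48
ee_pos: [0.4427, 0.0008, 0.1155]
eef_rot: [3.139, -0.003, -0.001]
force: [-0.8, -0.3, -1.9]
grip_width: 0.0382
```

>>> {"name": "carry_out", "arguments": {"commands": [0.5, 0.7, -0.1, 0, 0, 0, 0, 0.5, 2, -0.3, 0, 0, 0, 0, 0.5, 4, -0.6, 0, 0, 0, 0, 0.5, 6.5, -1, 0, 0, 0, 0, 0.5, 9, -1.4, 0, 0, 0, 0, 0.5, 11.5, -1.8, 0, 0, 0, 0, 0.5, 14, -2.2, 0, 0, 0, 0, 0.5, 16.5, -2.6, 0, 0, 0, 0, 0.5, 18.5, -2.9, 0, 0, 0, 0, 0.5, 19.6, -3.1, 0, 0, 0, 0, 0.5, 20.2, -3.2, 0, 0, 0, 0, 0.5, 20.2, -3.2, 0, 0, 0, 0]}}

```text
time_s: 13.48
ee_pos: [0.645, -0.0313, 0.1137]
eef_rot: [3.139, -0.001, -0.001]
force: [1.1, 0.8, -1.9]
grip_width: 0.0377
```

Run:
```python
from h import *
look('t3',['eyepiece_mid'])
cv2.imwrite('pics/v4.png',cv2.resize(cv2.imread('pics/scene_t3.png')[100:260,240:480],None,fx=3,fy=3))
```

```text
scene eyepiece_mid 0.55 lo [406. -56.   1.] hi [661. -14. 156.] topmid [656. -32.]
13.6833 [ 0.64411377 -0.03098691  0.11535962] [ 3.13903519e+00 -2.22041420e-03 -6.40423910e-04] 0.03772404647505656 [ 0.20217347  0.37529818 -1.32726265]
```

View pics/v4.png

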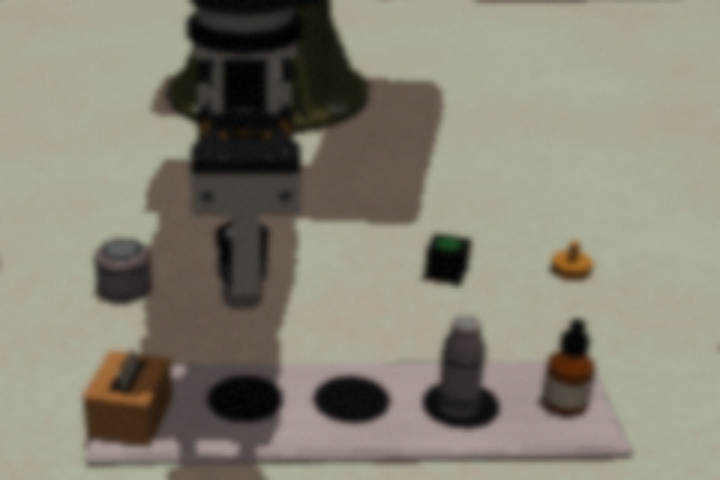

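The tall objective stands upright on its pad at crop (462,385), and the eyepiece hangs upright in the jaws at (243,265). Lowering it now.

>>> {"name": "carry_out", "arguments": {"commands": [0.5, 0.05, 0, -1.5, 0, 0, 0, 0.5, 0.1, 0, -3.5, 0, 0, 0, 0.5, 0.1, 0, -5.5, 0, 0, 0, 0.5, 0.1, 0, -7, 0, 0, 0, 0.5, 0.1, 0, -7.8, 0, 0, 0, 0.5, 0.1, 0, -8.2, 0, 0, 0, 0.5, 0.1, 0, -8.4, 0, 0, 0, 0.5, 0.1, 0, -8.55, 0, 0, 0, 0.5, 0.1, 0, -8.7, 0, 0, 0, 0.5, 0.1, 0, -8.8, 0, 0, 0, 0.5, 0.1, 0, -8.85, 0, 0, 0, 0.5, 0.1, 0, -8.85, 0, 0, 0]}}

```text
time_s: 14.68
ee_pos: [0.6452, -0.031, 0.0271]
eef_rot: [3.139, -0.003, -0.001]
force: [0.2, -0.4, -1.3]
grip_width: 0.0378
```

>>> {"name": "carry_out", "arguments": {"commands": [0.5, 0, 0, -0.05, 0, 0, 0, 0.5, 0, 0, -0.1, 0, 0, 0, 0.5, 0, 0, -0.14, 0, 0, 0, 0.5, 0, 0, -0.14, 0, 0, 0]}}

```text
time_s: 15.02
ee_pos: [0.6453, -0.031, 0.0258]
eef_rot: [3.139, -0.003, -0.001]
force: [-0.7, 0.7, 0.1]
grip_width: 0.0376
```

>>> {"name": "carry_out", "arguments": {"commands": [0.3, 0, 0, -0.05, 0, 0, 0, 0.2, 0, 0, -0.05, 0, 0, 0, 0.1, 0, 0, -0.05, 0, 0, 0, 0, 0, 0, -0.05, 0, 0, 0, -0.3, 0, 0, 0, 0, 0, 0, -0.5, 0, 0, 0, 0, 0, 0, -0.5, 0, 0, 0, 0, 0, 0, -0.5, 0, 0, 2, 0, 0, 0, -0.5, 0, 0, 5, 0, 0, 0, -0.5, 0, 0, 8, 0, 0, 0, -0.5, 0, 0, 11, 0, 0, 0, -0.5, 0, 0, 13, 0, 0, 0]}}

```text
time_s: 16.02
ee_pos: [0.6459, -0.0311, 0.1591]
eef_rot: [3.139, -0.006, -0.001]
force: [0.6, 1.0, 0.9]
grip_width: 0.0709
```

Run:
```python
from h import *
look('t4',['eyepiece_mid','short_objective_mid'])
```

```text
scene eyepiece_mid 0.67 lo [614. -50.   9.] hi [661. -16.  68.] topmid [642. -31.]
scene short_objective_mid 0.89 lo [ 440. -160.    0.] hi [ 489. -114.   43.] topmid [ 465. -138.]
top eyepiece_mid 0.43 lo [637. 196.  12.] hi [668. 228.  85.] topmid [655. 211.]
top short_objective_mid 0.58 lo [ 441. -162.   13.] hi [ 487. -119.   48.] topmid [ 456. -118.]
16.3167 [ 0.644713   -0.03097443  0.15426356] [ 3.13917799e+00 -4.74161415e-04 -6.78248924e-04] 0.07050553860229739 [-0.40645767 -0.28792868 -0.71830346]
```

>>> {"name": "carry_out", "arguments": {"commands": [-1, -2.5, -1, 0, 0, 0, 0, -1, -5.5, -3, 0, 0, 0, 0, -1, -8.5, -5, -1, 0, 0, 0, -1, -11.5, -7, -2, 0, 0, 0, -1, -14.5, -9, -3.5, 0, 0, 0, -1, -17, -10.3, -5, 0, 0, 0, -1, -17.9, -10.75, -5.4, 0, 0, 0, -1, -17.9, -10.75, -5.4, 0, 0, 0, -1, -17.9, -10.75, -5.4, 0, 0, 0, -1, -17.9, -10.75, -5.4, 0, 0, 0]}}

```text
time_s: 17.15
ee_pos: [0.467, -0.1381, 0.1008]
eef_rot: [3.139, -0.002, -0.0]
force: [0.4, 0.7, 0.1]
grip_width: 0.0939
```

>>> {"name": "carry_out", "arguments": {"commands": [-1, -0.1, 0, -2, 0, 0, 0, -1, -0.1, 0, -4, 0, 0, 0, -1, -0.1, 0, -6, 0, 0, 0, -1, -0.1, 0, -8, 0, 0, 0, -1, -0.1, 0, -9, 0, 0, 0, -1, -0.1, 0, -9.3, 0, 0, 0, -1, -0.1, 0, -9.3, 0, 0, 0]}}

```text
time_s: 17.73
ee_pos: [0.4666, -0.1378, 0.0077]
eef_rot: [3.139, -0.001, 0.001]
force: [0.2, -0.0, 0.2]
grip_width: 0.0942
```

>>> {"name": "carry_out", "arguments": {"commands": [-0.3, 0, -0.1, 0, 0, 0, 0, -0.2, 0, -0.1, -0.2, 0, 0, 0, -0.2, 0, -0.1, -0.2, 0, 0, 0, -0.1, 0, -0.1, -0.2, 0, 0, 0, 0, 0, -0.1, -0.2, 0, 0, 0, 0.1, 0, -0.1, -0.2, 0, 0, 0, 0.2, 0, -0.1, -0.2, 0, 0, 0, 0.2, 0, -0.1, -0.2, 0, 0, 0, 0.2, 0, -0.1, -0.2, 0, 0, 0, 0.2, 0, -0.1, -0.2, 0, 0, 0, 0.2, 0, -0.1, -0.2, 0, 0, 0, 0.2, 0, -0.1, -0.2, 0, 0, 0], "force": 25}}

```text
time_s: 18.73
ee_pos: [0.4663, -0.1388, 0.0057]
eef_rot: [3.139, -0.001, 0.001]
force: [-4.1, -0.3, 5.9]
grip_width: 0.0495
```

>>> {"name": "carry_out", "arguments": {"commands": [0.2, 0, 0, 0, 0, 0, 0, 0.2, 0, 0, 0.4, 0, 0, 0, 0.2, 0, 0, 1.2, 0, 0, 0, 0.2, 0, 0, 2.5, 0, 0, 0, 0.2, 0, 0, 4.5, 0, 0, 0, 0.2, 0, 0, 6.5, 0, 0, 0, 0.2, 0, 0, 8.5, 0, 0, 0, 0.2, 0, 0, 10, 0, 0, 0, 0.2, 0, 0, 11, 0, 0, 0, 0.2, 0, 0, 11.5, 0, 0, 0, 0.2, 0, 0, 11.5, 0, 0, 0]}}

```text
time_s: 19.65
ee_pos: [0.4667, -0.1389, 0.1216]
eef_rot: [3.139, -0.002, 0.001]
force: [-0.0, -0.4, -2.5]
grip_width: 0.0495
```

>>> {"name": "carry_out", "arguments": {"commands": [0.2, 0.7, 0.7, 0, 0, 0, 0, 0.2, 2, 2.1, 0, 0, 0, 0, 0.2, 4, 4.2, 0, 0, 0, 0, 0.2, 6, 6.3, 0, 0, 0, 0, 0.2, 8, 8.4, 0, 0, 0, 0, 0.2, 10, 10.5, 0, 0, 0, 0, 0.2, 12, 12.6, 0, 0, 0, 0, 0.2, 14, 14.7, 0, 0, 0, 0, 0.2, 16, 16.8, 0, 0, 0, 0, 0.2, 17.4, 18.3, 0, 0, 0, 0, 0.2, 18.1, 19, 0, 0, 0, 0, 0.2, 18.1, 19, 0, 0, 0, 0]}}

```text
time_s: 20.65
ee_pos: [0.6481, 0.0535, 0.1195]
eef_rot: [3.139, 0.0, 0.003]
force: [-0.4, 0.0, -2.4]
grip_width: 0.0496
```

Run:
```python
from h import *
look('t5',['short_objective_mid'])
cv2.imwrite('pics/v5.png',cv2.resize(cv2.imread('pics/scene_t5.png')[100:260,240:480],None,fx=3,fy=3))
```

```text
scene short_objective_mid 0.73 lo [635.  29. 114.] hi [673.  76. 157.] topmid [652.  53.]
20.85 [0.64710807 0.05069491 0.12102437] [ 3.13861899e+00 -9.14862245e-04  1.74156035e-04] 0.04982061300083475 [-0.67830282 -0.06455759 -3.05257938]
```

View pics/v5.png

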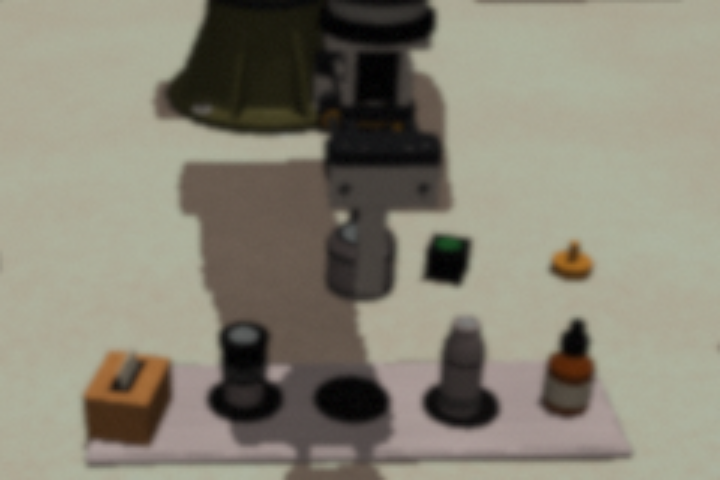

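The eyepiece stands on its pad at (244,375). The short objective is held upright at (360,262), above the middle pad at (352,398). Its foot is at about 115 mm.

>>> {"name": "carry_out", "arguments": {"commands": [0.2, 0, 0, -1.5, 0, 0, 0, 0.2, 0, 0, -3.5, 0, 0, 0, 0.2, 0, 0, -5.5, 0, 0, 0, 0.2, 0, 0, -7.5, 0, 0, 0, 0.2, 0, 0, -8.8, 0, 0, 0, 0.2, 0, 0, -9.5, 0, 0, 0, 0.2, 0, 0, -9.8, 0, 0, 0, 0.2, 0, 0, -10, 0, 0, 0, 0.2, 0, 0, -10.1, 0, 0, 0, 0.2, 0, 0, -10.2, 0, 0, 0, 0.2, 0, 0, -10.25, 0, 0, 0, 0.2, 0, 0, -10.25, 0, 0, 0]}}

```text
time_s: 21.85
ee_pos: [0.6473, 0.0507, 0.019]
eef_rot: [3.139, -0.002, 0.0]
force: [0.1, 0.7, -2.9]
grip_width: 0.0495
```

>>> {"name": "carry_out", "arguments": {"commands": [0.2, 0, 0, -0.05, 0, 0, 0, 0.2, 0, 0, -0.1, 0, 0, 0, 0.2, 0, 0, -0.1, 0, 0, 0]}}

```text
time_s: 22.1
ee_pos: [0.6473, 0.0508, 0.018]
eef_rot: [3.139, -0.002, 0.0]
force: [-0.2, 0.1, -1.7]
grip_width: 0.0498
```

>>> {"name": "carry_out", "arguments": {"commands": [0.2, 0, 0, -0.05, 0, 0, 0, 0.2, 0, 0, -0.1, 0, 0, 0, 0.2, 0, 0, -0.1, 0, 0, 0]}}

```text
time_s: 22.35
ee_pos: [0.6473, 0.0507, 0.0169]
eef_rot: [3.139, -0.002, 0.0]
force: [0.5, 0.3, -2.6]
grip_width: 0.0496
```

>>> {"name": "carry_out", "arguments": {"commands": [0.2, 0, 0, -0.05, 0, 0, 0, 0.2, 0, 0, -0.1, 0, 0, 0, 0.2, 0, 0, -0.1, 0, 0, 0]}}

```text
time_s: 22.6
ee_pos: [0.6474, 0.0507, 0.0168]
eef_rot: [3.139, -0.002, 0.0]
force: [-4.2, -0.3, 7.5]
grip_width: 0.0497
```

Contact, so I'm releasing.

>>> {"name": "carry_out", "arguments": {"commands": [0, 0, 0, 0, 0, 0, 0, -0.1, 0, 0, 0, 0, 0, 0, -0.2, 0, 0, 0, 0, 0, 0, -0.3, 0, 0, 0, 0, 0, 0, -0.5, 0, 0, 0, 0, 0, 0, -0.7, 0, 0, 0, 0, 0, 0, -0.7, 0, 0, 0.3, 0, 0, 0, -0.7, 0, 0, 2, 0, 0, 0, -0.7, 0, 0, 5, 0, 0, 0, -0.7, 0, 0, 8, 0, 0, 0, -0.7, 0, 0, 11, 0, 0, 0, -0.7, 0, 0, 13, 0, 0, 0]}}

```text
time_s: 23.6
ee_pos: [0.648, 0.0508, 0.1503]
eef_rot: [3.139, -0.005, 0.0]
force: [-0.5, 0.9, 1.0]
grip_width: 0.0798
```

Run:
```python
from h import *
look('t6',['short_objective_mid','dust_cap_mid'])
```

```text
scene short_objective_mid 0.7 lo [632.  27.  12.] hi [673.  74.  54.] topmid [650.  50.]
scene dust_cap_mid 0.64 lo [ 412. -299.    2.] hi [ 451. -258.   19.] topmid [ 431. -279.]
top dust_cap_mid 0.74 lo [ 412. -300.   14.] hi [ 450. -262.   23.] topmid [ 431. -280.]
23.9 [0.64679068 0.05070713 0.14537807] [3.13852956e+00 4.02793754e-04 2.04551155e-04] 0.07976500121261453 [ 1.33643651 -0.13236224 -0.00780686]
```

>>> {"name": "carry_out", "arguments": {"commands": [-1, -2, -3, 0, 0, 0, 0, -1, -4, -6.2, 0, 0, 0, 0, -1, -6.2, -9.4, 0, 0, 0, 0, -1, -8.3, -12.6, 0, 0, 0, 0, -1, -10.4, -15.8, 0, 0, 0, 0, -1, -12.5, -19, 0, 0, 0, 0, -1, -14.6, -22.2, 0, 0, 0, 0, -1, -16.7, -25.4, -1, 0, 0, 0, -1, -18.8, -28.6, -2, 0, 0, 0, -1, -20.5, -31.5, -4, 0, 0, 0, -1, -21.6, -33, -6, 0, 0, 0, -1, -21.6, -33, -7.5, 0, 0, 0]}}

```text
time_s: 24.9
ee_pos: [0.428, -0.2813, 0.0679]
eef_rot: [3.14, 0.003, -0.003]
force: [0.1, 0.3, -0.3]
grip_width: 0.094
```

```bash
python3 -c "
from h import *
o=ctrl.get_obs();print(o['ee_pos'])"
```

```text
[ 0.42804107 -0.28131397  0.06794675]
```

>>> {"name": "carry_out", "arguments": {"commands": [-1, 0.3, 0.15, 0, 0, 0, 0, -1, 0.3, 0.15, -2, 0, 0, 0, -1, 0.3, 0.15, -4, 0, 0, 0, -1, 0.3, 0.15, -5.5, 0, 0, 0, -1, 0.3, 0.15, -6.1, 0, 0, 0, -1, 0.3, 0.15, -6.3, 0, 0, 0, -1, 0.3, 0.15, -6.3, 0, 0, 0, -1, 0.3, 0.15, -6.3, 0, 0, 0]}}

```text
time_s: 25.57
ee_pos: [0.4316, -0.28, 0.0058]
eef_rot: [3.139, 0.002, -0.003]
force: [-0.0, 0.0, -0.8]
grip_width: 0.0939
```

>>> {"name": "carry_out", "arguments": {"commands": [-0.3, 0, 0, 0, 0, 0, 0, -0.2, 0, 0, 0, 0, 0, 0, -0.1, 0, 0, 0, 0, 0, 0, 0, 0, 0, 0, 0, 0, 0, 0.1, 0, 0, 0, 0, 0, 0, 0.2, 0, 0, 0, 0, 0, 0, 0.3, 0, 0, 0, 0, 0, 0, 0.3, 0, 0, 0, 0, 0, 0, 0.3, 0, 0, 0, 0, 0, 0, 0.3, 0, 0, 0, 0, 0, 0, 0.3, 0, 0, 0, 0, 0, 0, 0.3, 0, 0, 0, 0, 0, 0], "force": 12}}

```text
time_s: 26.57
ee_pos: [0.4316, -0.28, 0.0058]
eef_rot: [3.139, 0.002, -0.003]
force: [-0.1, -0.2, 0.2]
grip_width: 0.0437
```

>>> {"name": "carry_out", "arguments": {"commands": [0.3, 0, 0, 0, 0, 0, 0, 0.3, 0, 0, 0.4, 0, 0, 0, 0.3, 0, 0, 1.2, 0, 0, 0, 0.3, 0, 0, 2.5, 0, 0, 0, 0.3, 0, 0, 4.5, 0, 0, 0, 0.3, 0, 0, 6.5, 0, 0, 0, 0.3, 0, 0, 8.5, 0, 0, 0, 0.3, 0, 0, 10.5, 0, 0, 0, 0.3, 0, 0, 12, 0, 0, 0, 0.3, 0, 0, 13, 0, 0, 0, 0.3, 0, 0, 13, 0, 0, 0, 0.3, 0, 0, 13, 0, 0, 0]}}

```text
time_s: 27.57
ee_pos: [0.4316, -0.2799, 0.1359]
eef_rot: [3.139, 0.002, -0.003]
force: [0.2, -0.1, -1.0]
grip_width: 0.0434
```

Run:
```python
from h import *
look('t7',['dust_cap_mid','short_objective_mid'])
cv2.imwrite('pics/v6.png',cv2.resize(cv2.imread('pics/scene_t7.png')[80:260,180:420],None,fx=3,fy=3))
```

```text
scene dust_cap_mid 0.48 lo [ 417. -302.  130.] hi [ 455. -258.  149.] topmid [ 439. -280.]
scene dust_cap_mid 0.21 lo [639.  23.   7.] hi [676.  79.  13.] topmid [657.  52.]
scene short_objective_mid 0.82 lo [629.  27.  11.] hi [673.  74.  54.] topmid [650.  51.]
top short_objective_mid 0.8 lo [625.  26.  21.] hi [669.  71.  58.] topmid [648.  49.]
27.8667 [ 0.43133542 -0.27980448  0.13513328] [ 3.14004549e+00  3.00109662e-03 -2.93223506e-03] 0.043521494060610434 [-0.26991435 -0.45843989 -0.32826727]
```

View pics/v6.png

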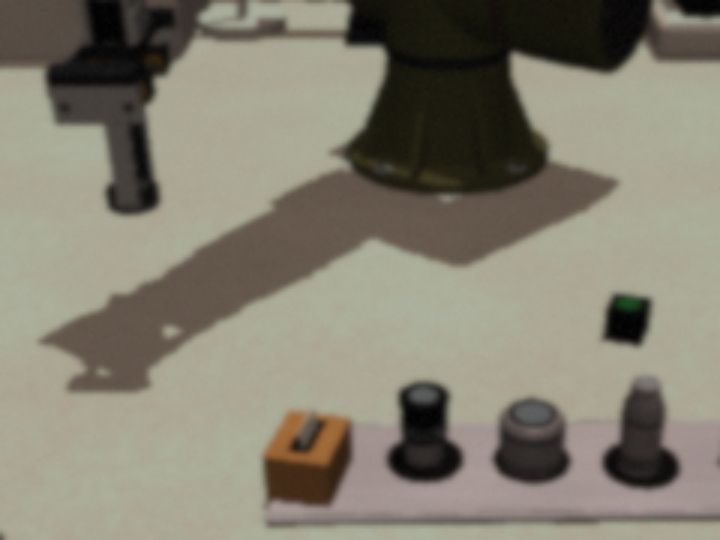

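The cap is held flat at crop (132,195), and all three optics stand on their pads. I'll carry the cap to the short objective at about (648,50).

>>> {"name": "carry_out", "arguments": {"commands": [0.3, 0.4, 0.6, 0, 0, 0, 0, 0.3, 1.2, 1.8, 0, 0, 0, 0, 0.3, 2.2, 3.4, 0, 0, 0, 0, 0.3, 3.4, 5.2, 0, 0, 0, 0, 0.3, 4.6, 7, 0, 0, 0, 0, 0.3, 5.8, 8.8, 0, 0, 0, 0, 0.3, 7, 10.6, 0, 0, 0, 0, 0.3, 8.2, 12.4, 0, 0, 0, 0, 0.3, 9.4, 14.2, 0, 0, 0, 0, 0.3, 10.4, 15.8, 0, 0, 0, 0, 0.3, 11, 16.8, 0, 0, 0, 0, 0.3, 11.2, 17, 0, 0, 0, 0]}}

```text
time_s: 28.87
ee_pos: [0.5439, -0.1081, 0.1348]
eef_rot: [3.14, 0.003, -0.001]
force: [-1.1, 0.3, -0.3]
grip_width: 0.0437
```

>>> {"name": "carry_out", "arguments": {"commands": [0.3, 0.4, 0.6, 0, 0, 0, 0, 0.3, 1.2, 1.8, 0, 0, 0, 0, 0.3, 2.2, 3.4, 0, 0, 0, 0, 0.3, 3.4, 5.2, 0, 0, 0, 0, 0.3, 4.6, 7, 0, 0, 0, 0, 0.3, 5.8, 8.8, 0, 0, 0, 0, 0.3, 7, 10.6, 0, 0, 0, 0, 0.3, 8.2, 12.6, 0, 0, 0, 0, 0.3, 9.4, 14.4, 0, 0, 0, 0, 0.3, 10.2, 15.6, 0, 0, 0, 0, 0.3, 10.5, 16, 0, 0, 0, 0, 0.3, 10.5, 16, 0, 0, 0, 0]}}

```text
time_s: 29.87
ee_pos: [0.6491, 0.0527, 0.1344]
eef_rot: [3.14, 0.004, -0.0]
force: [-0.8, -0.1, -0.3]
grip_width: 0.0436
```

Run:
```python
from h import *
look('t8',['dust_cap_mid','short_objective_mid'])
```

```text
scene dust_cap_mid 0.61 lo [634.  31. 128.] hi [670.  48. 147.] topmid [652.  39.]
scene short_objective_mid 0.95 lo [631.  27.  13.] hi [673.  73.  54.] topmid [650.  51.]
30.1667 [0.64873331 0.05114951 0.1350453 ] [ 3.14022780e+00  3.21581511e-03 -2.07830951e-03] 0.04364308793072159 [ 0.3893033  -0.07291092 -0.69929894]
```

>>> {"name": "carry_out", "arguments": {"commands": [0.3, 0, -0.05, -1.2, 0, 0, 0, 0.3, 0, -0.05, -2.8, 0, 0, 0, 0.3, 0, -0.05, -4.4, 0, 0, 0, 0.3, 0, -0.05, -5.6, 0, 0, 0, 0.3, 0, -0.05, -6.4, 0, 0, 0, 0.3, 0, -0.05, -6.9, 0, 0, 0, 0.3, 0, -0.05, -7.2, 0, 0, 0, 0.3, 0, -0.05, -7.3, 0, 0, 0, 0.3, 0, -0.05, -7.4, 0, 0, 0, 0.3, 0, -0.05, -7.5, 0, 0, 0, 0.3, 0, -0.05, -7.5, 0, 0, 0]}}

```text
time_s: 31.08
ee_pos: [0.6489, 0.0507, 0.0604]
eef_rot: [3.14, 0.003, -0.002]
force: [0.2, -0.1, -0.5]
grip_width: 0.0437
```

>>> {"name": "carry_out", "arguments": {"commands": [0.3, 0, 0, -0.05, 0, 0, 0, 0.3, 0, 0, -0.1, 0, 0, 0, 0.3, 0, 0, -0.1, 0, 0, 0]}}

```text
time_s: 31.33
ee_pos: [0.6489, 0.0507, 0.0595]
eef_rot: [3.14, 0.002, -0.002]
force: [-0.7, -0.4, -0.5]
grip_width: 0.0438
```

>>> {"name": "carry_out", "arguments": {"commands": [0.3, 0, 0, -0.05, 0, 0, 0, 0.3, 0, 0, -0.1, 0, 0, 0, 0.3, 0, 0, -0.1, 0, 0, 0]}}

```text
time_s: 31.58
ee_pos: [0.649, 0.0507, 0.0588]
eef_rot: [3.14, 0.002, -0.002]
force: [-1.1, -0.2, 4.6]
grip_width: 0.0436
```

Contact at the predicted height, so I'm releasing and retreating.

>>> {"name": "carry_out", "arguments": {"commands": [0, 0, 0, 0, 0, 0, 0, -0.1, 0, 0, 0, 0, 0, 0, -0.2, 0, 0, 0, 0, 0, 0, -0.3, 0, 0, 0, 0, 0, 0, -0.5, 0, 0, 0, 0, 0, 0, -0.7, 0, 0, 0, 0, 0, 0, -0.7, 0, 0, 0.3, 0, 0, 0, -0.7, 0, 0, 2, 0, 0, 0, -0.7, 0, 0, 5, 0, 0, 0, -0.7, 0, 0, 8, 0, 0, 0, -0.7, 0, 0, 10, 0, 0, 0, -0.7, 0, 0, 10, 0, 0, 0]}}

```text
time_s: 32.58
ee_pos: [0.6507, 0.0508, 0.1643]
eef_rot: [3.14, -0.005, -0.002]
force: [0.2, 0.1, 0.6]
grip_width: 0.0799
```

>>> {"name": "carry_out", "arguments": {"commands": [-0.7, -3, 0, 0, 0, 0, 0, -0.7, -6, 0, 0, 0, 0, 0, -0.7, -9, 0, 0, 0, 0, 0, -0.7, -12, 0, 0, 0, 0, 0, -0.7, -15, 0, 0, 0, 0, 0, -0.7, -18, 0, 0, 0, 0, 0, -0.7, -21, 0, 0, 0, 0, 0, -0.7, -24, 0, 0, 0, 0, 0, -0.7, -25, 0, 0, 0, 0, 0, -0.7, -25, 0, 0, 0, 0, 0]}}

```text
time_s: 33.42
ee_pos: [0.3993, 0.0508, 0.1644]
eef_rot: [3.14, -0.006, -0.002]
force: [0.2, -0.6, -0.2]
grip_width: 0.0798
```

Run:
```python
from h import *
look('t9',['tall_objective_mid','short_objective_mid','eyepiece_mid','dust_cap_mid','pad_a'])
cv2.imwrite('pics/v7.png',cv2.resize(np.hstack([cv2.imread('pics/scene_t9.png')[180:270,260:460],cv2.imread('pics/top_t9.png')[130:220,200:400]]),None,fx=2,fy=4,interpolation=cv2.INTER_CUBIC))
```

```text
scene tall_objective_mid 0.85 lo [611. 116.   9.] hi [674. 147.  86.] topmid [657. 132.]
scene short_objective_mid 0.88 lo [644.  27.  11.] hi [673.  76.  53.] topmid [663.  50.]
scene short_objective_mid 0.3 lo [573. 198.   1.] hi [672. 247.  81.] topmid [655. 215.]
scene eyepiece_mid 0.57 lo [626. -47.  13.] hi [661. -16.  69.] topmid [643. -32.]
scene dust_cap_mid 0.77 lo [633.  29.  53.] hi [672.  69.  72.] topmid [651.  49.]
scene pad_a 0.66 lo [638. 107.   9.] hi [683. 162.  13.] topmid [660. 134.]
scene pad_a 0.64 lo [628. -57.   8.] hi [673.  -4.  13.] topmid [649. -30.]
scene pad_a 0.39 lo [645.  23.   9.] hi [669.  79.  13.] topmid [657.  51.]
top tall_objective_mid 0.47 lo [644. 115.  11.] hi [670. 152.  90.] topmid [659. 130.]
top short_objective_mid 0.51 lo [625.  25.  19.] hi [644.  67.  56.] topmid [634.  47.]
top eyepiece_mid 0.74 lo [627. -51.  11.] hi [677. -16.  72.] topmid [645. -33.]
top dust_cap_mid 0.61 lo [619.  21.   7.] hi [650.  79.  19.] topmid [636.  50.]
top dust_cap_mid 0.55 lo [630.  28.  58.] hi [670.  67.  76.] topmid [651.  49.]
top pad_a 0.81 lo [629. 105.   7.] hi [676. 162.  25.] topmid [653. 133.]
top pad_a 0.69 lo [616. -60.   8.] hi [659.  -4.  46.] topmid [641. -31.]
top pad_a 0.58 lo [619.  26.   9.] hi [648.  79.  17.] topmid [634.  51.]
34.0167 [0.4007858  0.05074775 0.16415236] [ 3.14044442e+00 -5.05413362e-03 -1.98649457e-03] 0.079863753294482 [-0.53562626 -1.14857377 -0.46764415]
```

View pics/v7.png

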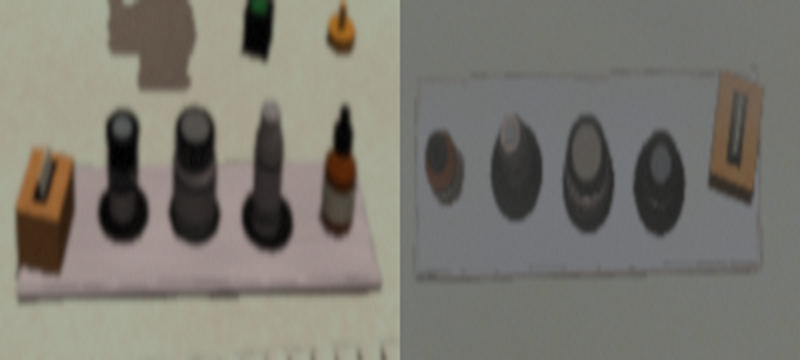

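The picture (stretched vertically) shows the tissue box, eyepiece, short objective with cap, tall objective and bottle in order. All are upright and centred. The cap sits flat at 53 to 72 mm, at (651,49), against the short objective's (649,50).

```bash
python3 -c "
from h import *
print(ticket.hand_in())"
```

```text
the job is handed in; nothing more can be done
None
```

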